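# Hold a paint sample inside the curing box

### The job

Slide the shutter on top of the grey curing box fully open, then take the sample paddle with the wide panel out of the wooden rack by its handle and pass its panel down through the slot in the box's top. Finish while still holding it by the handle, upright and still, with the whole panel inside, below the top plate, and hanging clear of the box's floor. Leave the narrow sample standing in the rack.

Things in the scene. Friction and masses are not known exactly. Their poses are not given: they have to be found in the camera images.
- shutter (a joint): Opening of the flat steel shutter on top of the curing box, m: 0 closed (over the slot), 0.078 fully open (at its stop). Starts between 0 and 0.008. It slides along +y of slot against about 1.5 N of friction and stays where it is left. Its edge clears the slot's mouth only from 0.065 on.
- shutter_fin (a point): Middle of the upright black fin that moves the shutter; travels with it, axes as slot. The fin is 10 mm thick along y (pinch it across this), 34 mm long along x; its top is 13 mm above this point, the shutter's upper face 16 mm below. It stands 38 mm toward +y from the slot's centre when the shutter is closed.
- curing_box: Fixed grey metal box on the right of the table, turned a little, clear pane in front; 110 mm along x, 190 mm along y, 110 mm high. Origin: centre of its underside. Its top plate is 10 mm thick; below that it is empty down to its floor (6 mm thick). On top, two low rails 6 mm high run along y, 43 mm either side of the middle.
- slot (a point): Centre of the slot's mouth in the box's upper face, 45 mm toward -y from the box's middle; axes as the box, z up. The slot is 10 mm along x by 52 mm along y, upper edges bevelled by 3 mm, through the 10 mm top plate. The box's floor is 104 mm below this point.
- wide_sample_center (a point): Centre (half-way up) of the wide sample: loose flat wooden paddle, 0.07 kg, 145 mm tall, 8 mm thick along its x (pinch across this), upright (z up) in the rack. Lower part: white panel 50 mm wide along y, 60 mm high; above it a handle 20 mm wide, 85 mm long. From this point the panel's lower edge is 72.5 mm down, its upper edge 12.5 mm down, the handle's end 72.5 mm up.
- narrow_sample_center (a point): Centre (half-way up) of the narrow sample, alike in all but its panel, which is only 30 mm wide; it stands in the rack's other slot, 90 mm from the wide one along their y. To be left alone. Which sample stands in which slot changes.
- rack: Fixed wooden block on the left of the table, 60 mm along x, 180 mm along y, 40 mm high, origin at the centre of its underside. Its two slots lie 45 mm either way along y; the samples stand 32 mm deep in them with up to 1.5 mm of play either way.
There are look-alikes about, which are no part of the job. What is shaped like the part that bears wide_sample_center but blue or green is not meant.

How it is judged:
On the way, in this order (a step that is already met when the one before it is completed fails the run):
1. the shutter is slid fully open (value of joint shutter above 0.065 m), for 0.2 s.
2. the wide sample is lifted out of the rack in the fingers (height (world z) of wide_sample_center above 0.125 m and contact force between the fingers and wide_sample above 1 N), for 0.1 s.
3. the lower part of its panel is in the slot (z of wide_sample_center in the frame of slot below 0.056 m and horizontal distance between wide_sample_center and slot below 0.012 m and angle between wide_sample_center's own z axis and vertical below 0.2 rad), for 0.1 s.
At the end, for the whole second after the job is handed in: Shutter open 65 mm or more; wide sample in the fingers (over 1 N), still, within 0.15 rad of upright, 20 mm of the slot's centre; panel 11 mm or more below the box's upper face, 1.5 mm or more above its floor, under 8 N against the box; narrow sample upright in the rack (value of joint shutter above 0.065 m and z of wide_sample_center in the frame of slot between -0.03 and 0.0015 m and horizontal distance between wide_sample_center and slot below 0.02 m and angle between wide_sample_center's own z axis and vertical below 0.15 rad and contact force between the fingers and wide_sample above 1 N and contact force between wide_sample and curing_box below 8 N and linear speed of wide_sample below 0.02 m/s and height (world z) of narrow_sample_center below 0.095 m and angle between narrow_sample_center's own z axis and vertical below 0.2 rad); the arm keeps its last pose, push and grip.
It fails at once if the narrow sample is taken or knocked out of its place (distance of narrow_sample_center from where it was at the start of the episode above 0.02 m).
It also fails if it takes over 64 s, if anything falls off the work surface, if the arm or the gripper's body presses on something with over 40 N, if the wrist force passes 120 N, or if a joint passes its speed limit or range.

### The arm

A 6-joint arm with a two-finger parallel gripper is mounted at the origin on a cart in front of the work surface, level with it; the furniture and walls round the work are solid. World frame = base frame: x ahead of the robot, y to its left, z up, the work surface at z = 0. Lengths are in m, angles in rad, forces in N, time in s.
With the tool pointing down it reaches from about 0.25 to 0.775 m from the base axis. Payload 4 kg.
Tool frame: the origin (TCP) lies at the very end of the fingers, on their centre line; the grasp point (between the pads) lies 19 mm behind it; x points along the fingers, y is the direction in which the jaws open and shut, and the axes are right-handed (so a half turn about x gives the same grasp; the last joint's range is limited). The gripper opens to 94 mm and grips with 3 to 60 N. Pads are 16 mm wide; open, the fingers measure 119 mm over their backs; the gripper's body (75 mm by 177 mm) begins 78 mm behind the grasp point.
Start: joints at [-0.103, 0.087, 1.371, -0, 1.684, -0.103], TCP at [0.55, -0, 0.206] pointing down, gripper open.
Joint ranges: [-3.1, 3.1], [-0.76, 2.03], [0.27, 2.55], [-1.08, 4.22], [0.17, 2.65], [-2.57, 2.57]. Speed limits (rad/s): [2.79, 2.79, 3.14, 3.14, 3.14, 3.14].

### API

Orientations are given as [roll, pitch, yaw] about the fixed x, y, z axes, in that order (R = Rz(yaw) Ry(pitch) Rx(roll)).
In Python, from bench import robot gives the robot as it stands.
- The arm moves only by the tool carry_out, never from a script. Its argument "targets" is a list of rows, each a list of 5 numbers: the closure, from 0 (fully open) to 1 (shut), then the shift along the tool's x, y, z in cm, then the turn about the tool's x in degrees. In form: [[fingers, tx, ty, tz, turn], ...]. A call has 1 to 20 rows; each row shifts and turns the commanded pose from where the row before left it, along the tool's axes as they then stand; what a row does not reach is not made up. A row lasts 1/10 s, in which the tool goes at most 50 mm and 8.59 degrees, less where a joint would pass 70% of its speed; a pose out of reach is approached as far as the arm can. A call is refused whole if a number of a shift passes 5 or a number of a turn 8.59, either way. A call with a gripper value outside its range is refused whole. The fingers move at their own pace and stop on an object; the grip force is fixed at half the most. Time passes only in rows, so rows that do not move let the fingers close. It gives the time, the measured TCP pose, the force and the opening at its end, in the units of the state.
- robot.get_obs(): the state, without advancing time (a new reading comes with each control period).
- robot.snapshot(name): name is "scene" or "side" or "wrist"; returns a dict with "image" (384x512x3 uint8, red, green, blue), "camera_matrix" (3x3 intrinsics, pixels), "distortion" ([k1, k2, p1, p2, k3] as OpenCV has them; the pictures are not rectified), "pose" (4x4, takes a point from camera to world coordinates). Camera axes: x right, y up, looking along -z (the intrinsics and any distortion apply to the point x, -y, -z); pixel columns grow to the right and rows downward; lengths in m; the calibration is good to about 2 mm. A picture is of the moment at which its call begins. There is no depth.
- robot.close_job(): hands the job in, once; it reports no verdict.
The state is a dict: "time": time; "joint_positions": joint angles; "qvel": joint speeds; "joint_torque": joint torques, N m; "tool_pos": TCP position; "ee_rot": TCP orientation; "wrist_force": force on the tool from outside, world axes, zero at the start; "wrist_torque": the same for the moment, N m; "width": finger opening in m.
Only numpy, scipy, OpenCV 4.12 (cv2) and the standard library are available. Lean on these libraries where they do the work, as an engineer would, in place of code of your own. Each camera call takes 0.05 s, during which the arm holds its last target. There are 200 camera calls.

## Working session

There is one attempt and no reset: what is moved stays moved. The work goes in short steps, Python scripts to look and compute and a tool call to move; the robot and the scene stay as the last step left them, time stands still between calls to the robot, and variables do not carry over. Pictures are saved under pics/ and viewed, about 8 in all and at most 12, crops included, and the job is handed in when it is done.

Besides the shell and the picture viewer there is one more tool, called after "Call:" in YAML: its name, and indented under it one key for each argument. carry_out: Moves the arm, as the interface text tells. Its arguments: {"type":"object","properties":{"targets":{"type":"array","items":{"type":"array","items":{"type":"number"}}}},"required":["targets"]}

```bash
mkdir -p pics; ls
cat > h.py <<'E'
import numpy as np, cv2
from bench import robot
def snap(n,f=None):
    s=robot.snapshot(n)
    if f: cv2.imwrite('pics/'+f,s['image'][:,:,::-1])
    return s
def ray(s,uv):
    p=cv2.undistortPoints(np.array([[uv]],float),np.array(s['camera_matrix']),np.array(s['distortion']))[0,0]
    T=np.array(s['pose']); d=T[:3,:3]@np.array([p[0],-p[1],-1.]); return T[:3,3],d
def onz(s,uv,z):
    o,d=ray(s,uv); return o+d*(z-o[2])/d[2]
def proj(s,P):
    T=np.array(s['pose']); c=(np.atleast_2d(P)-T[:3,3])@T[:3,:3]; c=c*[1,-1,-1]
    return cv2.projectPoints(c.reshape(-1,1,3),np.zeros(3),np.zeros(3),np.array(s['camera_matrix']),np.array(s['distortion']))[0].reshape(-1,2)
def tri(rs):
    A=np.zeros((3,3));b=np.zeros(3)
    for o,d in rs:
        d=d/np.linalg.norm(d);M=np.eye(3)-np.outer(d,d);A+=M;b+=M@o
    return np.linalg.solve(A,b)
E
python3 - <<'E'
from h import *
o=robot.get_obs();print(o)
a=snap('scene');b=snap('side')
for s in(a,b):print(np.round(s['pose'],3).tolist(),np.round(s['camera_matrix'],1).tolist(),s['distortion'])
cv2.imwrite('pics/a.png',cv2.resize(a['image'][:,:,::-1],(800,600),interpolation=cv2.INTER_CUBIC))
cv2.imwrite('pics/b.png',cv2.resize(b['image'][:,:,::-1],(800,600),interpolation=cv2.INTER_CUBIC))
np.save('pics/a.npy',a,allow_pickle=True);np.save('pics/b.npy',b,allow_pickle=True)
E
```

```text
pics
{'time': 0.0, 'joint_positions': array([-1.03136210e-01,  8.79570634e-02,  1.37227366e+00, -2.55116613e-05,
        1.68360808e+00, -1.03113584e-01]), 'qvel': array([ 2.04673725e-03,  1.26257314e-04,  1.64940395e-03,  9.29568772e-06,
        1.05095729e-03, -4.51574572e-04]), 'joint_torque': array([ 1.28542815e-03, -3.40182602e+01, -3.02423716e+01,  7.18220207e-02,
        3.29729996e-02, -1.13141955e-04]), 'tool_pos': array([5.49435842e-01, 2.49217682e-05, 2.04293225e-01]), 'ee_rot': array([-1.6626218 ,  1.56855003,  3.04974171]), 'wrist_force': array([-0.97735938,  1.06127162, -0.94206323]), 'wrist_torque': array([ 0.02324645,  0.04038438, -0.01493494]), 'width': 0.09363010675948814}
[[-0.874, 0.27, -0.405, 0.112], [-0.486, -0.517, 0.704, 0.74], [-0.019, 0.812, 0.583, 0.723], [0.0, 0.0, 0.0, 1.0]] [[443.0, 0.0, 255.1], [0.0, 443.0, 185.7], [0.0, 0.0, 1.0]] [0.05469047 0.         0.         0.         0.        ]
[[0.997, 0.034, -0.063, 0.451], [-0.071, 0.453, -0.888, -0.891], [-0.002, 0.891, 0.455, 0.592], [0.0, 0.0, 0.0, 1.0]] [[403.9, 0.0, 259.9], [0.0, 403.9, 190.9], [0.0, 0.0, 1.0]] [-0.09377428  0.          0.          0.          0.        ]
```

View pics/a.png

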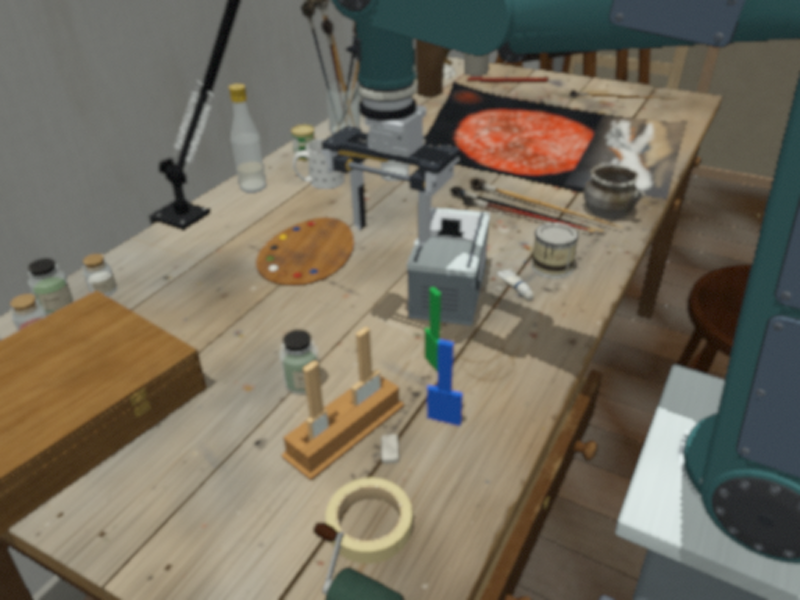

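View pics/b.png

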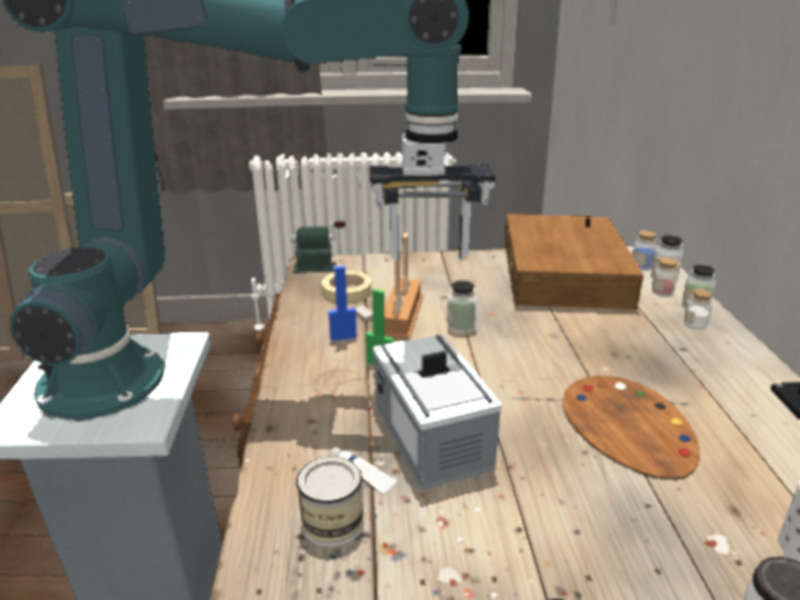

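The scene picture shows the rack with both samples, at (312,390) and (363,355), and the box at (450,265). The side picture shows the box with its fin at (433,362). I'll crop in closer.

Run:
```python
from h import *
a=np.load('pics/a.npy',allow_pickle=True).item();b=np.load('pics/b.npy',allow_pickle=True).item()
A=a['image'];B=b['image']
r=lambda im,x0,y0,w,h:cv2.resize(im[y0:y0+h,x0:x0+w,::-1],(400,w and int(400*h/w)),interpolation=cv2.INTER_CUBIC)
c1=r(A,175,200,100,75);c2=r(A,245,125,80,60*1);c3=r(B,225,205,100,75);c4=r(B,225,140,80,60)
cv2.imwrite('pics/c.png',np.vstack([np.hstack([c1,c2]),np.hstack([c3,c4])]))
```

```text
(no output)
```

View pics/c.png

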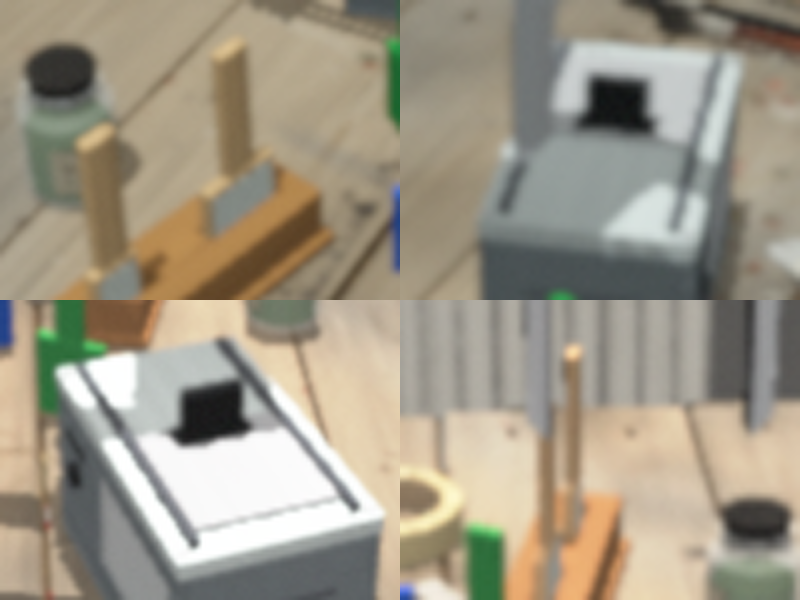

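```bash
cat >> h.py <<'E'
from scipy.spatial.transform import Rotation as Ro
def tool():
    o=robot.get_obs(); return o,Ro.from_euler('xyz',o['ee_rot']).as_matrix()
E
python3 - <<'E'
from h import *
a=np.load('pics/a.npy',allow_pickle=True).item();b=np.load('pics/b.npy',allow_pickle=True).item()
o,R=tool();print(np.round(R,3))
for n,(x,y) in dict(FL=(57,70),FR=(225,38),NR=(383,215),NL=(180,275)).items():
    print(n,onz(b,(225+x/4,205+y/4),.11)[:2].round(4))
# fin top middle, z=.11+.029+shutter~
print('fin',onz(b,(225+210/4,205+87/4),.142)[:2])
# handle tops (z~.153): scene crop1 & side crop4
for n,p in dict(near=(98,133),far=(230,45)).items(): print(n,onz(a,(175+p[0]/4,200+p[1]/4),.153)[:2])
for n,p in dict(L=(545,430),R=(572,352)).items(): print(n,onz(b,(225+(p[0]-400)/5,140+(p[1]-300)/5),.153)[:2])
w=snap('wrist','w0.png');print(np.round(w['pose'],3))
E
```

```text
[[-0.002  1.    -0.   ]
 [ 0.    -0.    -1.   ]
 [-1.    -0.002 -0.   ]]
FL [ 0.4589 -0.1036]
FR [ 0.5585 -0.0749]
NR [ 0.6162 -0.2531]
NL [ 0.5116 -0.2919]
fin [ 0.53755817 -0.17874791]
near [0.52701654 0.23784097]
far [0.50587584 0.15084915]
L [0.50577768 0.11655528]
R [0.52859974 0.2314769 ]
[[ 1.     0.     0.002  0.549]
 [-0.001  0.97   0.242  0.069]
 [-0.002 -0.242  0.97   0.384]
 [ 0.     0.     0.     1.   ]]
```

View pics/w0.png

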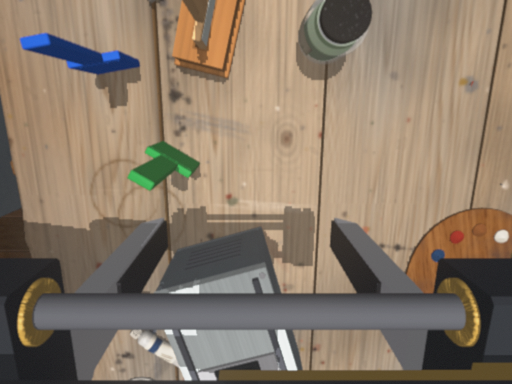

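The wrist picture shows the box end at (220,290), the rack at (210,35) and the green decoy at (165,165). I'll move the tool toward -y so the wrist camera sees the box.

Call:
carry_out:
  targets:
    - [0,0,0,4,0]
    - [0,0,0,4,0]
    - [0,0,0,4,0]
    - [0,0,0,4,0]
    - [0,-0.5,0,4,0]
    - [0,-0.5,0,4,0]
    - [0,-0.5,0,3,0]
    - [0,0,0,0,0]
    - [0,0,0,0,0]
    - [0,0,0,0,0]

```text
time: 1.15
tool_pos: [0.55, -0.2688, 0.2201]
ee_rot: [-2.656, 1.57, 2.058]
wrist_force: [0.3, -0.0, 0.3]
width: 0.0939
```

Run:
```python
from h import *
o,R=tool();print(o['tool_pos'],o['time'],np.round(R,3).tolist())
w=snap('wrist','w1.png');np.save('pics/w1.npy',w,allow_pickle=True)
print(np.round(w['pose'],3).tolist(),w['camera_matrix'][0],w['distortion'])
cv2.imwrite('pics/w1.png',cv2.resize(w['image'][:,:,::-1],(800,600),interpolation=cv2.INTER_CUBIC))
a=snap('scene');b=snap('side')
np.save('pics/a1.npy',a,allow_pickle=True);np.save('pics/b1.npy',b,allow_pickle=True)
for s,c in((a,1),(b,1)):
  h=cv2.cvtColor(s['image'],cv2.COLOR_RGB2HSV)
  for n,lo,hi in(('g',50,75),('b',105,125)):
    m=cv2.inRange(h,(lo,170,60),(hi,255,255));k,l,st,ce=cv2.connectedComponentsWithStats(m);i=1+st[1:,4].argmax();x,y,ww,hh,ar=st[i];print(n,st[i])
    print('  bottom z0',onz(s,(x+ww/2,y+hh),0).round(3),'top .145',onz(s,(x+ww/2,y+1),.145).round(3))
```

```text
[ 0.5500043  -0.26876542  0.22007464] 1.15 [[-0.001, 1.0, 0.001], [0.001, 0.001, -1.0], [-1.0, -0.001, -0.001]]
[[1.0, -0.0, 0.0, 0.549], [0.0, 0.97, 0.241, -0.2], [-0.0, -0.241, 0.97, 0.399], [0.0, 0.0, 0.0, 1.0]] [330.991227     0.         248.51096999] [-0.00152306  0.          0.          0.          0.        ]
g [273 185   8  49 213]
  bottom z0 [0.47  0.017 0.   ] top .145 [0.47  0.02  0.145]
b [274 219  21  52 598]
  bottom z0 [0.401 0.117 0.   ] top .145 [0.404 0.118 0.145]Traceback (most recent call last):
  File "<stdin>", line 11, in <module>
ValueError: attempt to get argmax of an empty sequence
```

View pics/w1.png

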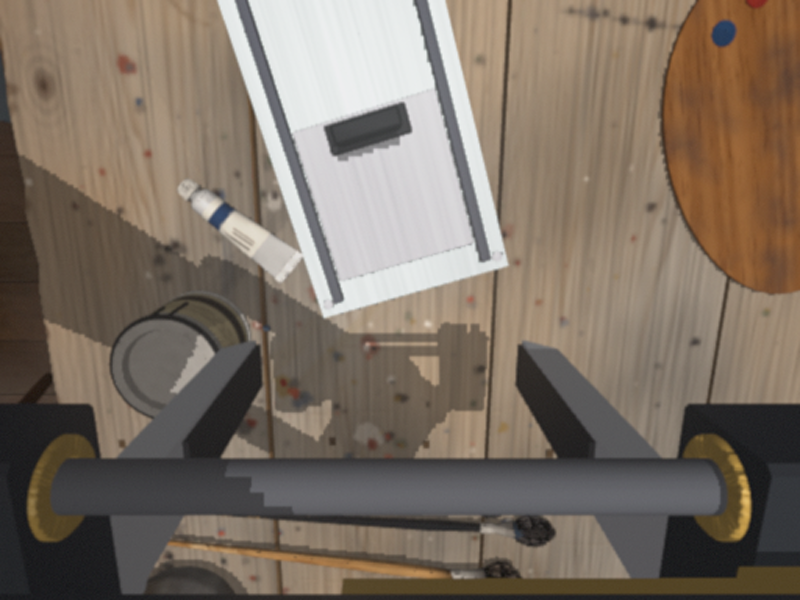

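The picture shows the box's near corners at (325,317) and (507,265), with the fin top at about (367,125).

Run:
```python
from h import *
w=np.load('pics/w1.npy',allow_pickle=True).item()
f=lambda x,y,z:onz(w,((x+.5)/1.5625-.5,(y+.5)/1.5625-.5),z)[:2]
NL,NR=f(325,317,.11),f(507,265,.11);LF,RF=f(218,0,.11),f(443,0,.11)
for n,d in(('near',NR-NL),('left',LF-NL),('right',RF-NR)):print(n,np.hypot(*d),np.degrees(np.arctan2(d[1],d[0])))
print(NL,NR)
# rails ends, shutter edges
m=(NL+NR)/2
yaw=np.arctan2(*( (NR-NL)[::-1]));
for y in (15,16,17):
  t=np.radians(y);u=np.array([-np.sin(t),np.cos(t)]);print(y,'box',m+.095*u,'slot',m+.05*u)
print('fin corners',[f(*p,.140).round(4).tolist() for p in((325,128),(404,103),(411,130),(335,155))])
p=np.mean([f(*q,.140) for q in((325,128),(404,103),(411,130),(335,155))],axis=0);print('fin',p)
```

```text
near 0.10856161743430948 16.433831750826776
left 0.1733014219845098 106.46060770878329
right 0.14121621516662605 106.36042466244477
[ 0.51165048 -0.28291273] [ 0.61577704 -0.25219979]
15 box [ 0.53912595 -0.17579331] slot [ 0.55077281 -0.21925997]
16 box [ 0.53752821 -0.1762364 ] slot [ 0.54993189 -0.21949317]
17 box [ 0.53593845 -0.17670731] slot [ 0.54909518 -0.21974102]
fin corners [[0.5182, -0.1804], [0.5559, -0.1692], [0.5593, -0.1813], [0.5227, -0.1929]]
fin [ 0.53903015 -0.18096227]
```

Call:
carry_out:
  targets:
    - [0,0,0,0,8.2]
    - [0,0,0,0,8.2]
    - [0,0,0,0,8.2]
    - [0,0,0,0,8.2]
    - [0,0,0,0,8.2]
    - [0,0,0,0,8.2]
    - [0,0,0,0,8.2]
    - [0,0,0,0,8.2]
    - [0,0,0,0,8]
    - [0,0,-3,-0.5,0]
    - [0,0,-3,-0.5,0]
    - [0,0,-2.7,-0.4,0]
    - [0,0,0,0,0]
    - [0,0,0,0,0]

```text
time: 2.7
tool_pos: [0.539, -0.1818, 0.2209]
ee_rot: [1.965, 1.57, -0.889]
wrist_force: [-0.5, -0.5, -0.1]
width: 0.0938
```

```bash
cat >> h.py <<'E'
def go(P,yaw=None):
    o,R=tool();print('t',o['time'],'tcp',o['tool_pos'].round(4),'yaw',np.degrees(np.arctan2(R[1,1],R[0,1])).round(2),'width',o['width'],'F',o['wrist_force'].round(1),'shift cm',((np.array(P)-o['tool_pos'])@R*100).round(2), 'tilt',R[:,0].round(4))
E
python3 -c "
from h import *
go((.539,-.181,.122))"
```

```text
t 2.7 tcp [ 0.539  -0.1818  0.2209] yaw -73.48 width 0.09376195945031793 F [-0.5 -0.5 -0.1] shift cm [ 9.89 -0.09 -0.02] tilt [ 8.e-04 -1.e-03 -1.e+00]
```

Call:
carry_out:
  targets:
    - [0,3,-0.1,0,0]
    - [0,3,0,0,0]
    - [0,2,0,0,0]
    - [0,1.2,0,0,0]
    - [0,0.6,0,0,0]
    - [0,0,0,0,0]
    - [1,0,0,0,0]
    - [1,0,0,0,0]
    - [1,0,0,0,0]
    - [1,0,0,0,0]
    - [1,0,0,0,0]
    - [1,0,0,0,0]
    - [1,0,0,0,0]
    - [1,0,0,0,0]
    - [1,0,0,0,0]
    - [1,0,0,0,0]

```text
time: 4.3
tool_pos: [0.5386, -0.1816, 0.1225]
ee_rot: [2.958, 1.571, 0.103]
wrist_force: [-0.4, -0.2, 0.5]
width: 0.0175
```

Call:
carry_out:
  targets:
    - [1,0,0,0,0]
    - [1,0,0,0,0]
    - [1,0,0,0,0]
    - [1,0,-0.5,0,0]
    - [1,0,-1,0,0]
    - [1,0,-1,0,0]
    - [1,0,-1,0,0]
    - [1,0,-1,0,0]
    - [1,0,-1,0,0]
    - [1,0,-1,0,0]
    - [1,0,-0.5,0,0]
    - [1,0,0,0,0]
    - [1,0,0,0,0]

```text
time: 5.6
tool_pos: [0.5186, -0.1136, 0.1224]
ee_rot: [-1.542, 1.569, 1.886]
wrist_force: [-0.1, 0.8, -0.9]
width: 0.0099
```

Call:
carry_out:
  targets:
    - [1,0,-0.4,0,0]
    - [1,0,-0.2,0,0]
    - [1,0,0,0,0]
    - [1,0,0,0,0]

```text
time: 6.0
tool_pos: [0.5173, -0.1088, 0.1225]
ee_rot: [2.888, 1.571, 0.033]
wrist_force: [1.1, -0.5, -2.2]
width: 0.0093
```

Call:
carry_out:
  targets:
    - [0,0,0,0,0]
    - [0,0,0,0,0]
    - [0,0,0,0,0]
    - [0,0,0,0,0]
    - [0,-1,0,0,0]
    - [0,-2.5,0,0,0]
    - [0,-2.5,0,0,0]
    - [0,-2.5,0,0,0]
    - [0,-2,0,0,0]
    - [0,0,0,0,-8.5]
    - [0,0,0,0,-8.5]
    - [0,0,0,0,-8.5]
    - [0,0,0,0,-8.5]
    - [0,0,0,0,-8.5]
    - [0,0,0,0,-8.5]
    - [0,0,0,0,-8.5]

```text
time: 7.6
tool_pos: [0.5172, -0.1087, 0.2285]
ee_rot: [1.535, 1.57, -0.276]
wrist_force: [0.5, 0.7, -0.4]
width: 0.0939
```

Call:
carry_out:
  targets:
    - [0,0,-1.1,-3.1,0]
    - [0,0,-1.1,-3.1,0]
    - [0,0,-1.1,-3.1,0]
    - [0,0,-1.1,-3.1,0]
    - [0,0,-1.1,-3.1,0]
    - [0,0,-1.1,-3.1,0]
    - [0,0,0,0,0]
    - [0,0,0,0,0]
    - [0,0,0,0,0]

```text
time: 8.5
tool_pos: [0.4986, 0.087, 0.2279]
ee_rot: [1.134, 1.57, -0.684]
wrist_force: [-0.2, 0.4, 0.1]
width: 0.0937
```

Run:
```python
from h import *
go((.5,.1,.2))
w=snap('wrist');np.save('pics/w2.npy',w,allow_pickle=True)
cv2.imwrite('pics/w2.png',cv2.resize(w['image'][:,:,::-1],(800,600),interpolation=cv2.INTER_CUBIC))
```

```text
t 8.5 tcp [0.4986 0.087  0.2279] yaw -14.15 width 0.09368652216411744 F [-0.2  0.4  0.1] shift cm [ 2.79 -0.19 -1.3 ] tilt [ 7.e-04 -5.e-04 -1.e+00]
```

View pics/w2.png

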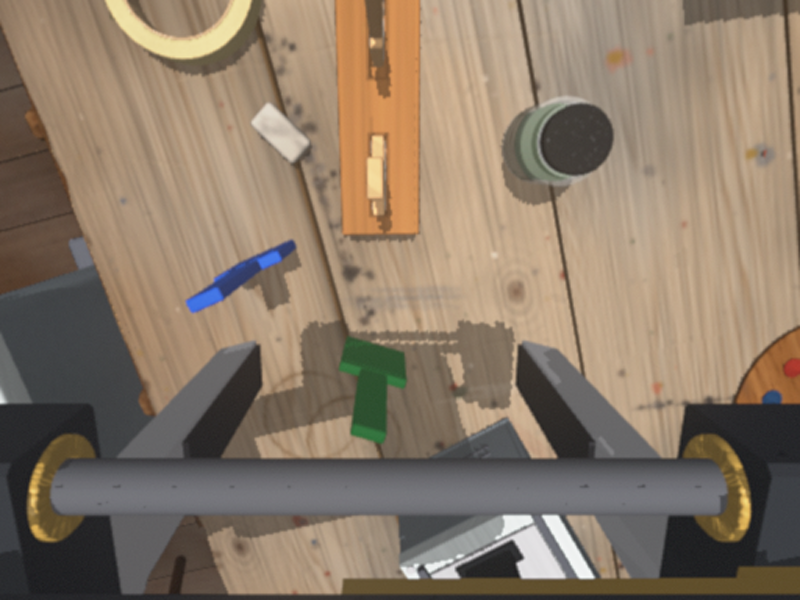

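The nearer sample in the rack has its handle top at (376,180) and its panel running from row 133 to 215, about 50 mm. So it is the wide one.

Run:
```python
from h import *
w=np.load('pics/w2.npy',allow_pickle=True).item()
f=lambda x,y,z:onz(w,((x+.5)/1.5625-.5,(y+.5)/1.5625-.5),z)[:2]
print('top corners',[f(*p,.153).round(4).tolist() for p in((367,158),(384,158),(384,200),(367,200))])
P=np.mean([f(*p,.153) for p in((367,158),(384,158),(384,200),(367,200))],axis=0)
print('panel ends',f(378,133,.068),f(376,216,.068))
print('rack near edge',f(342,236,.04),f(418,236,.04),'left',f(338,60,.04),'right',f(420,60,.04))
for y in(158,):pass
d=f(342,236,.04)-f(338,60,.04);e=f(418,236,.04)-f(420,60,.04)
print([np.degrees(np.arctan2(-v[0],v[1]))%180-180 for v in (-d,-e)])
print(P);go((*P,.112))
```

```text
top corners [[0.5059, 0.1615], [0.5137, 0.1595], [0.5088, 0.1405], [0.5009, 0.1425]]
panel ends [0.5135702  0.17683423] [0.49944133 0.12729761]
rack near edge [0.47128211 0.11736711] [0.52359576 0.10413113] left [0.49950177 0.22940859] right [0.55165456 0.21623193]
[np.float64(-14.136928421741004), np.float64(-14.052407899607232)]
[0.50731189 0.1510086 ]
t 8.55 tcp [0.4987 0.0868 0.2278] yaw -14.18 width 0.09386071643344564 F [-0.  -0.2 -0.5] shift cm [11.57 -0.74 -6.44] tilt [ 4.e-04 -4.e-04 -1.e+00]
```

Call:
carry_out:
  targets:
    - [0,0,-0.4,-3.2,0]
    - [0,0,-0.35,-3.2,0]
    - [0,0,0,0,0]
    - [0,3,0,0,0]
    - [0,3,0,0,0]
    - [0,3,0,0,0]
    - [0,1.6,0,0,0]
    - [0,1,0,0,0]
    - [0,0,0,0,0]
    - [1,0,0,0,0]
    - [1,0,0,0,0]
    - [1,0,0,0,0]
    - [1,0,0,0,0]
    - [1,0,0,0,0]
    - [1,0,0,0,0]
    - [1,0,0,0,0]
    - [1,0,0,0,0]
    - [1,0,0,0,0]
    - [1,0,0,0,0]
    - [1,0,0,0,0]

```text
time: 10.55
tool_pos: [0.5068, 0.1517, 0.1115]
ee_rot: [1.769, 1.571, -0.048]
wrist_force: [0.5, -0.2, -0.4]
width: 0.0096
```

Call:
carry_out:
  targets:
    - [1,0,0,0,0]
    - [1,0,0,0,0]
    - [1,0,0,0,0]
    - [1,0,0,0,0]
    - [1,0,0,0,0]

```text
time: 11.05
tool_pos: [0.5068, 0.1516, 0.1115]
ee_rot: [1.452, 1.571, -0.365]
wrist_force: [0.5, 1.0, -0.3]
width: 0.0076
```

```bash
python3 -c "
from h import *
go((.5073,.151,.112))"
```

```text
t 11.05 tcp [0.5068 0.1516 0.1115] yaw -14.1 width 0.007592004357925617 F [ 0.5  1.  -0.3] shift cm [-0.05  0.07  0.05] tilt [ 1.e-04 -1.e-04 -1.e+00]
```

Call:
carry_out:
  targets:
    - [1,-0.5,0,0,0]
    - [1,-1,0,0,0]
    - [1,-1,0,0,0]
    - [1,-1,0,0,0]
    - [1,-1.5,0,0,0]
    - [1,-2,0,0,0]
    - [1,-2,0,0,0]
    - [1,-2,0,0,0]
    - [1,-2,0,0,0]
    - [1,-2,0,0,0]
    - [1,-2,0,0,0]
    - [1,-1,0,0,0]
    - [1,0,0,0,0]
    - [1,0,0,0,0]

```text
time: 12.45
tool_pos: [0.5066, 0.1516, 0.2911]
ee_rot: [-1.189, 1.57, -3.006]
wrist_force: [0.1, -0.7, -0.9]
width: 0.0078
```

Run:
```python
from h import *
go((.5496,-.2196,.29))
w=snap('side');np.save('pics/s3.npy',w,allow_pickle=True)
c=w['image'][90:240,170:370,::-1]
cv2.imwrite('pics/s3.png',cv2.resize(c,(800,600),interpolation=cv2.INTER_CUBIC))
```

```text
t 12.45 tcp [0.5066 0.1516 0.2911] yaw -14.1 width 0.00776571643861324 F [ 0.1 -0.7 -0.9] shift cm [ 0.11 13.22 34.96] tilt [-6.e-04 -1.e-04 -1.e+00]
```

View pics/s3.png

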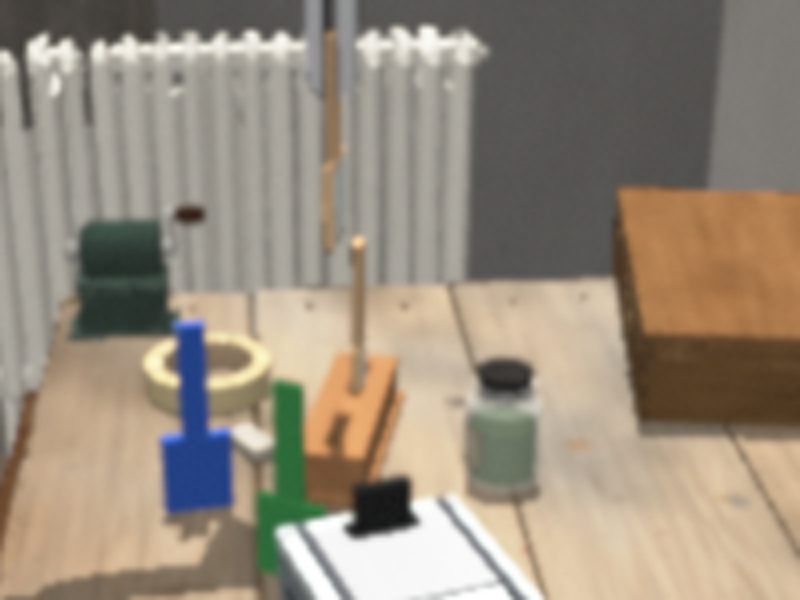

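The side view shows the paddle hanging upright in the fingers, the narrow sample still in the rack, and the fin at the far end of the box. Next I turn the tool and move past the slot to see its mouth.

Call:
carry_out:
  targets:
    - [1,0,0,0,-7.6]
    - [1,0,0,0,-7.6]
    - [1,0,0,0,-7.6]
    - [1,0,0,0,-7.7]
    - [1,0,-0.6,3,0]
    - [1,0,-0.6,4,0]
    - [1,0,-0.6,4,0]
    - [1,0,-0.6,4,0]
    - [1,0,-0.6,4,0]
    - [1,0,-0.6,4,0]
    - [1,0,-0.6,4,0]
    - [1,0,-0.6,4,0]
    - [1,0,-0.6,4,0]
    - [1,0,-0.6,4,0]
    - [1,0,-0.4,3,0]
    - [1,0,0,1,0]
    - [1,0,0,0,0]
    - [1,0,0,0,0]
    - [1,0,0,0,0]

```text
time: 14.4
tool_pos: [0.5669, -0.2773, 0.2918]
ee_rot: [2.235, 1.57, 0.952]
wrist_force: [-0.0, 0.7, -1.0]
width: 0.0076
```

Run:
```python
from h import *
go((.5496,-.2196,.29))
w=snap('wrist');np.save('pics/w4.npy',w,allow_pickle=True)
cv2.imwrite('pics/w4.png',cv2.resize(w['image'][:,:,::-1],(800,600),interpolation=cv2.INTER_CUBIC))
```

```text
t 14.4 tcp [ 0.5669 -0.2773  0.2918] yaw 16.51 width 0.007634552442872436 F [-0.   0.7 -1. ] shift cm [ 0.18 -0.02 -6.02] tilt [ 3.e-04  4.e-04 -1.e+00]
```

View pics/w4.png

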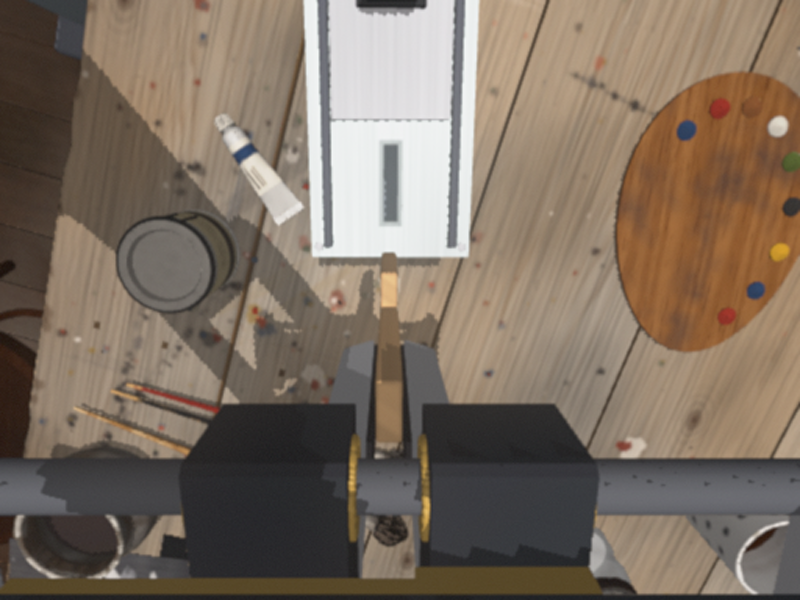

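The slot lies open at (390,183). The panel's shoulder is at (389,288) and its lower edge at about row 254.

Run:
```python
from h import *
w=np.load('pics/w4.npy',allow_pickle=True).item();im=w['image'];g=cv2.cvtColor(im,cv2.COLOR_RGB2GRAY)
print(g[114,236:264]);print(g[84:150,250])
print(im[158:178,243:256].astype(int).sum(2)//3)
sub=g[85:150,236:264];m=(sub<170).astype(np.uint8);c=max(cv2.findContours(m,0,2)[0],key=cv2.contourArea);M=cv2.moments(c)
cx,cy=M['m10']/M['m00']+236,M['m01']/M['m00']+85;r=cv2.minAreaRect(c);print(cx,cy,r)
o,R=tool();p=o['tool_pos']
pt=lambda u,v,z:(onz(w,(u,v),z)-p)@R*100
print('slot rel tool cm',pt(cx,cy,.11))
ul=lambda x,y,z:pt((x+.5)/1.5625-.5,(y+.5)/1.5625-.5,z)
for q in((382,254),(397,254)):print('panel low',ul(*q,.188))
for q in((381,271),(398,271),(380,305),(399,305)):print('shoulder',ul(*q,.248))
for q in((312,258),(468,256),(305,0),(479,0)):print('box',ul(*q,.11))
```

```text
[238 238 237 236 238 238 227 211 198 160 122 113 113 115 115 115 114 118
 147 191 207 227 236 239 240 238 236 237]
[240 240 240 240 238 225 212 196 159 124 112 112 113 112 113 114 112 111
 113 113 113 114 114 113 114 114 113 114 115 114 115 114 114 114 114 113
 113 113 114 113 113 113 113 113 113 114 114 114 114 114 115 114 114 115
 115 114 116 142 185 201 213 233 238 238 238 238]
[[237 236 235 237 239 239 238 237 237 238 238 236 237]
 [237 237 236 237 240 240 239 238 238 239 238 236 237]
 [236 235 232 233 236 237 236 233 233 235 238 237 237]
 [236 221 199 181 180 182 179 177 179 203 231 237 237]
 [234 189 140 119 117 117 118 116 120 147 208 235 238]
 [226 163 112 106 106 106 107 108 107 119 172 228 235]
 [168 128 106 106 107 108 108 109 109 110 136 178 190]
 [117 107 104 108 108 109 109 110 110 110 114 126 129]
 [109 104 105 107 108 108 109 109 110 107 110 112 110]
 [107 103 105 107 108 108 109 109 109 110 111 114 109]
 [105 102 104 107 108 108 109 110 109 110 110 112 109]
 [109 104 104 106 108 107 108 108 109 109 110 113 110]
 [122 104 105 107 107 108 108 108 109 108 113 122 124]
 
[... 322 characters left out ...]
8 157]
 [140 166 186 189 191 192 190 190 190 187 175 162 164]]
249.5617070357555 116.41022683583236 ((13.499998092651367, 31.499996185302734), (8.999998092651367, 48.99999237060547), 0.0)
slot rel tool cm [18.20509553 -0.03559995 -6.10657972]
panel low [10.40525072 -0.51369201 -2.42184446]
panel low [10.40579532  0.31438737 -2.42111131]
shoulder [ 4.40524268 -0.48279155 -2.63300159]
shoulder [ 4.40573294  0.26265132 -2.63232438]
shoulder [ 4.40540618 -0.53403134 -1.09138553]
shoulder [ 4.40596314  0.31282753 -1.09057608]
box [18.20213393 -5.55445933 -0.88912909]
box [18.20935162  5.44789064 -1.02189624]
box [ 18.20013941  -5.39586187 -17.29777934]
box [ 18.20733764   5.54985997 -17.29152093]
```

Call:
carry_out:
  targets:
    - [1,0,0.08,-1.5,0]
    - [1,0,0,-2,0]
    - [1,0,0,-1.6,0]
    - [1,0,0,-1,0]
    - [1,2,0,0,0]
    - [1,2,0,0,0]
    - [1,1.6,0,0,0]
    - [1,1,0,0,0]
    - [1,0,0,0,0]
    - [1,0,0,0,0]
    - [1,0,0,0,0]

```text
time: 15.55
tool_pos: [0.5508, -0.2204, 0.2269]
ee_rot: [0.81, 1.568, -0.475]
wrist_force: [-0.3, -0.4, -1.1]
width: 0.0078
```

Run:
```python
from h import *
go((.5496,-.2196,.226))
w=snap('wrist');np.save('pics/w5.npy',w,allow_pickle=True)
b=snap('side');np.save('pics/s5.npy',b,allow_pickle=True)
c=cv2.resize(w['image'][100:220,200:300,::-1],(400,480),interpolation=cv2.INTER_CUBIC)
q=proj(b,[[.55,-.22,.12]])[0].astype(int);print(q)
d=cv2.resize(b['image'][q[1]-60:q[1]+60,q[0]-50:q[0]+50,::-1],(400,480),interpolation=cv2.INTER_CUBIC)
cv2.imwrite('pics/w5.png',np.hstack([c,d]))
```

```text
t 15.55 tcp [ 0.5508 -0.2204  0.2269] yaw 16.4 width 0.007796376562872466 F [-0.3 -0.4 -1.1] shift cm [ 0.09 -0.1  -0.11] tilt [ 0.0023 -0.0012 -1.    ]
[285 246]
```

View pics/w5.png

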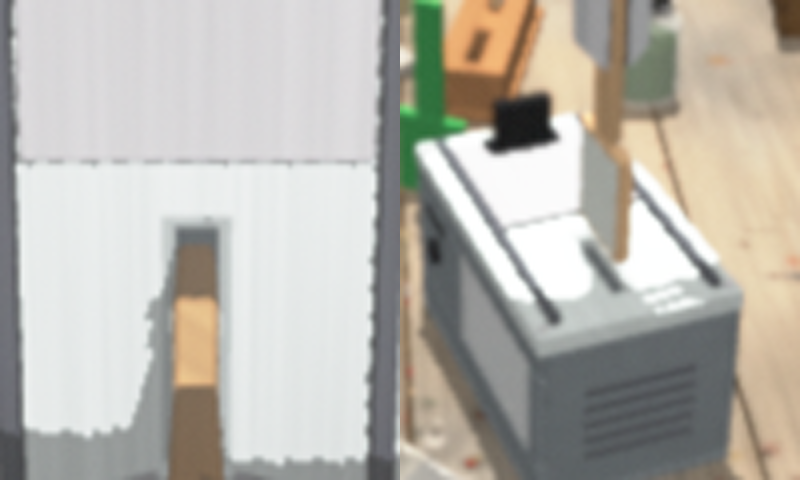

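The wrist crop shows the panel (x 177–216) centred on the slot throat (176–218). The panel's far edge is at row 245 and the slot's end at row 228.

Run:
```python
from h import *
w=np.load('pics/w5.npy',allow_pickle=True).item()
o,R=tool();p=o['tool_pos'];zb=p[2]-.1035;print(zb)
pt=lambda x,y,z:((onz(w,(200+(x+.5)/4-.5,100+(y+.5)/4-.5),z)-p)@R*100).round(3)
print('panel end',pt(177,245,zb),pt(216,245,zb))
print('throat end',pt(176,228,.107),pt(218,228,.107));print('bevel end',pt(162,217,.11),pt(232,217,.11))
go((.5496,-.2196,.226))
```

```text
0.12329479308531945
panel end [10.345 -0.538 -2.548] [10.347  0.302 -2.547]
throat end [11.974 -0.581 -2.682] [11.976  0.372 -2.681]
bevel end [11.673 -0.89  -2.973] [11.676  0.679 -2.971]
t 15.65 tcp [ 0.5508 -0.2204  0.2268] yaw 16.39 width 0.008225463941827011 F [ 0.6 -0.7 -0.5] shift cm [ 0.08 -0.09 -0.11] tilt [ 0.0021 -0.001  -1.    ]
```

Call:
carry_out:
  targets:
    - [1,0,0.01,-0.03,0]
    - [1,0.5,0,0,0]
    - [1,0.5,0,0,0]
    - [1,0.5,0,0,0]
    - [1,0.5,0,0,0]
    - [1,0.5,0,0,0]
    - [1,0.5,0,0,0]
    - [1,0.5,0,0,0]
    - [1,0,0,0,0]
    - [1,0,0,0,0]

```text
time: 16.65
tool_pos: [0.5503, -0.2199, 0.1904]
ee_rot: [-2.026, 1.571, 2.973]
wrist_force: [-0.3, -1.2, -0.9]
width: 0.0078
```

The panel is in the slot with no contact force, so I'll continue down.

Call:
carry_out:
  targets:
    - [1,0.5,0,0,0]
    - [1,0.5,0,0,0]
    - [1,0.5,0,0,0]
    - [1,0.5,0,0,0]
    - [1,0.5,0,0,0]
    - [1,0.5,0,0,0]
    - [1,0.5,0,0,0]
    - [1,0.5,0,0,0]
    - [1,0.5,0,0,0]
    - [1,0.5,0,0,0]
    - [1,0.5,0,0,0]
    - [1,0.5,0,0,0]
    - [1,0.3,0,0,0]
    - [1,0,0,0,0]
    - [1,0,0,0,0]
    - [1,0,0,0,0]
    - [1,0,0,0,0]

```text
time: 18.35
tool_pos: [0.5505, -0.22, 0.1279]
ee_rot: [0.847, 1.57, -0.438]
wrist_force: [-0.1, 0.1, -0.4]
width: 0.0079
```

Run:
```python
from h import *
go((.5496,-.2196,.127))
w=snap('wrist');b=snap('side')
c=cv2.resize(w['image'][60:220,200:300,::-1],(300,480),interpolation=cv2.INTER_CUBIC)
q=proj(b,[[.55,-.15,.11]])[0].astype(int)
d=cv2.resize(b['image'][q[1]-70:q[1]+70,q[0]-70:q[0]+70,::-1],(480,480),interpolation=cv2.INTER_CUBIC)
cv2.imwrite('pics/w6.png',np.hstack([c,d]))
```

```text
t 18.35 tcp [ 0.5505 -0.22    0.1279] yaw 16.4 width 0.007909724233824576 F [-0.1  0.1 -0.4] shift cm [ 0.09 -0.08 -0.06] tilt [ 6.e-04 -3.e-04 -1.e+00]
```

View pics/w6.png

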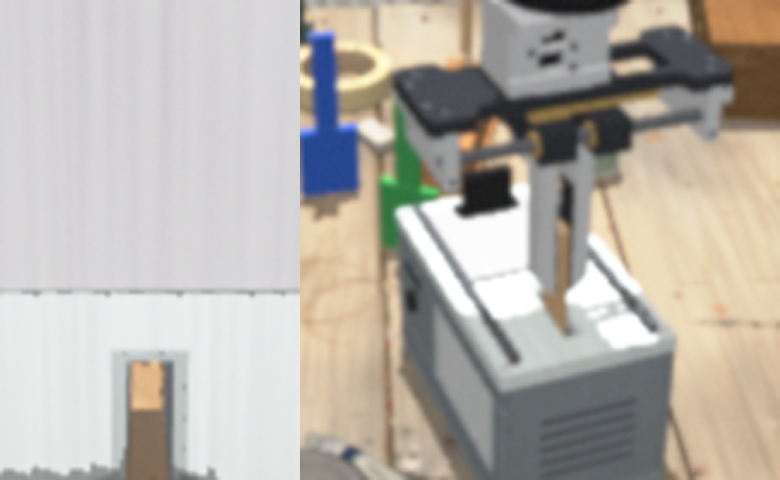

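The panel's shoulder is now seen inside the slot, at (147,385) in the wrist crop. Only the handle shows above the box, and the shutter is open. I'm handing the job in.

```bash
python3 -c "
from h import *
go((.5505,-.22,.1279));print(robot.close_job())"
```

```text
t 18.45 tcp [ 0.5505 -0.2199  0.1278] yaw 16.4 width 0.007894596598762328 F [-0.5  0.9 -0.1] shift cm [-0.01  0.    0.01] tilt [ 5.e-04 -2.e-04 -1.e+00]
the job is handed in; nothing more can be done
None
```

I slid the shutter open to about 77 mm by its fin, lifted the wide sample out of the rack by its handle, and lowered its panel through the slot. I handed the job in at 18.5 s with the arm still holding it.

**Last checks:**
- **Grip:** the fingers were 7.9 mm apart on the 8 mm handle, and the tool pointed straight down to within 0.001 rad.
- **Contact:** the wrist force was about 1 N, so there was no sign of contact with the box.
- **Depth:** the sample's centre is about 13 mm below the slot's mouth. That puts the panel's top edge about 26 mm below the box's upper face and its lower edge about 18 mm above the floor. I worked this out from the tool height and did not measure it directly.
- **Pictures:** the last ones showed the panel's shoulder inside the slot and the shutter clear of it. The narrow sample was last seen clearly after the lift, still standing in the rack; I did not go near it again.

No check failed. The first overhead fix of the slot and the later close-up differed by about 1 mm, and I used the close-up.

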